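# Find the loose terminal bolt and hold its cap open

### The arm

A 6-joint arm with a two-finger parallel gripper is mounted at the origin on the work surface. World frame = base frame: x ahead of the robot, y to its left, z up, the work surface at z = 0. Lengths are in m, angles in rad, forces in N, time in s.
With the tool pointing down it reaches from about 0.4 to 0.825 m from the base axis. Payload 7 kg.
Tool frame: the origin (TCP) lies on the front face of the gripper's body, between the roots of the fingers; the fingertips stand 66 mm ahead of it and the grasp point (between the pads) lies 47 mm ahead of it; z points along the fingers, y is the line along which they close (so a half turn about z gives the same grasp; the last joint's range is limited). The gripper opens to 88 mm and grips with 3 to 60 N. Pads are 19 mm wide; open, the fingers measure 130 mm over their backs; the gripper's body (78 mm by 193 mm) begins 47 mm behind the grasp point.
Start: joints at [-0.841, 0.359, 0.012, 0, -1.224, -0.288], TCP at [0.289, -0.61, 0.292] pointing down, gripper open.
Joint ranges: [-3.07, 3.07], [-1.43, 2.12], [-1.02, 1.25], [-3.03, 1.67], [-3.05, -0], [-3.03, 3.03]. Speed limits (rad/s): [2.39, 2.39, 3.01, 3.14, 3.14, 3.14].

### API

Orientations are given as a 3x3 rotation matrix whose columns are the frame's x, y, z axes.
In Python, from station import ctrl gives the robot as it stands. The module is installed in compiled form; this text tells all that it offers.
- The arm moves only by the shell command python3 -m creep 'ROWS'. ROWS is JSON, a list of rows, each a list of 3 entries, a list of its own where there are three numbers: the finger opening in m, from 0 to 0.0876, then the shift along the tool's x, y, z in m, then the turn about the tool's z in degrees. In form: [[grip, [tx, ty, tz], turn], ...]. A call has 1 to 20 rows; each row is the pose to reach, as a shift and turn from the pose commanded when the call began, along the tool's axes at that moment; what a row does not reach only later rows make up. A row lasts 1/12 s, in which the tool goes at most 41.7 mm and 7.16 degrees, less where a joint would pass 70% of its speed; a pose out of reach is approached as far as the arm can. A call with a gripper value outside its range is refused whole. The fingers move at their own pace and stop on an object; the grip force is fixed at half the most. Time passes only in rows, so rows that repeat a pose let the fingers close. It gives the time, the measured TCP pose, the force, the opening and the grip force at its end, in the units of the state.
- ctrl.sense(): the state, without advancing time (a new reading comes with each control period).
- ctrl.snapshot(name): name is "scene" or "top"; returns the picture (420x560x3 uint8, red, green, blue); there is no depth.
- ctrl.camera_model(name): a dict with "camera_matrix" (3x3 intrinsics, pixels), "dist" ([k1, k2, p1, p2, k3] as OpenCV has them; the pictures are not rectified), "world_to_cam" (4x4, takes a point from world to camera coordinates). Camera axes: x right, y up, looking along -z (the intrinsics and any distortion apply to the point x, -y, -z); pixel columns grow to the right and rows downward; lengths in m; the calibration is good to about 2 mm. A picture is of the moment at which its call begins. camera_model takes no time and is no camera call.
- ctrl.job_done(): hands the job in; it is judged then, once.
The state is a dict: "time_s": time; "joint_pos": joint angles; "joint_vel": joint speeds; "tau": joint torques, N m; "tool_pos": TCP position; "ee_rot": TCP orientation; "force": force on the tool from outside, world axes, zero at the start; "torque": the same for the moment, N m; "gripper_width": finger opening in m; "grasp_force": force on a finger pad.
Only numpy, scipy, OpenCV 4.12 (cv2) and the standard library are available. Lean on these libraries where they do the work, as an engineer would, in place of code of your own. Each camera call takes 0.05 s, during which the arm holds its last target. There are 200 camera calls.

### The job

Slide the clear guard fully back off the three terminal bolts, then push down on the bolt heads one after another until you find the loose one, which sinks under the push and stays sunk. Lift the hinged cap around that bolt to about 45 degrees or more and finish still holding it open, so that a fitter can get a socket on the bolt; do not open the other two caps, and leave the things beside the enclosure where they are.

Things in the scene. Friction and masses are not known exactly. Their poses are not given: they have to be found in the camera images.
- enclosure: Open white wiring enclosure fixed to the bench, a low tray 230 x 280 mm with walls 35 mm high. Origin at bench height directly under the middle bolt of the row; x runs across the row from the caps' hinges to their finger tabs (roughly away from the robot) and is the direction in which the guard slides, y along the row of three, z up. It reaches from x = -60 to +170 mm and y = -140 to +140 mm. Low modules (under 60 mm) stand behind the row, x = 80 to 156 mm.
- guard (a joint): Clear touch guard with grey edges that covers the bolts: a hood 90 mm (x) x 280 mm (y), top face 80 mm above the bench, sliding along the enclosure's x on the side walls. 0 = over the row (it then reaches x = -45 to +45 mm), 0.105 m = fully back, bolts and caps uncovered. Slides stiffly (about 2 N) and stays where it is left.
- guard_handle (a point): Centre of the black bar on top of the guard: 12 mm thick (enclosure x), 70 mm long (y), 24 mm high, so it stands from 80 to 104 mm above the bench. It can be pinched or pushed from its front side. It is 34 mm behind the bolt row when the guard reads 0.
- terminal_a: One of three terminals that look alike; they stand in a row along the enclosure's y, 80 mm apart, in any order. Grey block 74 x 44 mm, 32 mm high, fixed; origin at the centre of its underside (6 mm above the bench) under its bolt; axes as the enclosure's.
- head_a (a point): Centre of the top face of bolt a: steel hex head 21 mm across, its top 57 mm above the bench, standing 12 mm above its cap through the cap's 28 mm window. A tight bolt does not move when pushed down; the loose one sinks 7 mm under a push of about 3 N until it meets a hard stop, and stays sunk. Just one of the three is loose; they look the same.
- cap_a (a joint): White hinged cap around bolt a: flat plate 70 x 44 mm, 5 mm thick, top face 45 mm above the bench when shut. 0 = shut and flat, grows as the tab end lifts, stop at 1.3 rad. About 60 g; it falls shut when let go, from any angle.
- tab_a (a point): Centre of the upright finger tab on cap a: 10 mm wide (y), 14 mm long (x), standing 26 mm above the cap's top face (45 to 71 mm above the bench when shut; this point is at 58 mm). It is 63 mm from the hinge axis along x and 15.5 mm above it when shut.
- hinge_a (a point): Point on the hinge axis of cap a (axis along the enclosure's y, 42.5 mm above the bench, 32 mm in front of the bolt, on the side away from the tab).
- terminal_b: One of three terminals that look alike; they stand in a row along the enclosure's y, 80 mm apart, in any order. Grey block 74 x 44 mm, 32 mm high, fixed; origin at the centre of its underside (6 mm above the bench) under its bolt; axes as the enclosure's.
- head_b (a point): Centre of the top face of bolt b: steel hex head 21 mm across, its top 57 mm above the bench, standing 12 mm above its cap through the cap's 28 mm window. A tight bolt does not move when pushed down; the loose one sinks 7 mm under a push of about 3 N until it meets a hard stop, and stays sunk. Just one of the three is loose; they look the same.
- cap_b (a joint): White hinged cap around bolt b: flat plate 70 x 44 mm, 5 mm thick, top face 45 mm above the bench when shut. 0 = shut and flat, grows as the tab end lifts, stop at 1.3 rad. About 60 g; it falls shut when let go, from any angle.
- tab_b (a point): Centre of the upright finger tab on cap b: 10 mm wide (y), 14 mm long (x), standing 26 mm above the cap's top face (45 to 71 mm above the bench when shut; this point is at 58 mm). It is 63 mm from the hinge axis along x and 15.5 mm above it when shut.
- hinge_b (a point): Point on the hinge axis of cap b (axis along the enclosure's y, 42.5 mm above the bench, 32 mm in front of the bolt, on the side away from the tab).
- terminal_c: One of three terminals that look alike; they stand in a row along the enclosure's y, 80 mm apart, in any order. Grey block 74 x 44 mm, 32 mm high, fixed; origin at the centre of its underside (6 mm above the bench) under its bolt; axes as the enclosure's.
- head_c (a point): Centre of the top face of bolt c: steel hex head 21 mm across, its top 57 mm above the bench, standing 12 mm above its cap through the cap's 28 mm window. A tight bolt does not move when pushed down; the loose one sinks 7 mm under a push of about 3 N until it meets a hard stop, and stays sunk. Just one of the three is loose; they look the same.
- cap_c (a joint): White hinged cap around bolt c: flat plate 70 x 44 mm, 5 mm thick, top face 45 mm above the bench when shut. 0 = shut and flat, grows as the tab end lifts, stop at 1.3 rad. About 60 g; it falls shut when let go, from any angle.
- tab_c (a point): Centre of the upright finger tab on cap c: 10 mm wide (y), 14 mm long (x), standing 26 mm above the cap's top face (45 to 71 mm above the bench when shut; this point is at 58 mm). It is 63 mm from the hinge axis along x and 15.5 mm above it when shut.
- hinge_c (a point): Point on the hinge axis of cap c (axis along the enclosure's y, 42.5 mm above the bench, 32 mm in front of the bolt, on the side away from the tab).
- driver_mid (a point): Bystander: screwdriver with a red handle lying on the bench left of the enclosure; its origin.
- jar_mid (a point): Bystander: white jar with grey cap, 52 mm across, 65 mm high, right of the enclosure; its centre.
- gland_mid (a point): Bystander: small grey cable gland, 28 mm across, 30 mm high, right of the enclosure; its centre.

How it is judged:
By the outcome, as a careful person would: the job done as asked, in the order asked, and still so for the second after the job is handed in, while the arm keeps its last pose, push and grip.
It also fails if it takes over 61 s, if anything falls off the work surface, if the arm or the gripper's body presses on something with over 40 N, if the wrist force passes 120 N, or if a joint passes its speed limit or range.

## Working session

There is one attempt and no reset: what is moved stays moved. The work goes in short steps, Python scripts to look and compute and a shell command to move; the robot and the scene stay as the last step left them, time stands still between calls to the robot, and variables do not carry over. Pictures are saved under pics/ and viewed, at most 10 in all, crops included, and the job is handed in when it is done.

```bash
mkdir -p pics; python3 - <<'E'
from station import ctrl
import cv2,numpy as np
np.set_printoptions(precision=4,suppress=True)
s=ctrl.sense();print(s['time_s'],s['tool_pos'],s['ee_rot'],s['force'],s['gripper_width'])
for n in('scene','top'):
    im=ctrl.snapshot(n);cv2.imwrite(f'pics/{n}0.png',im[:,:,::-1])
    c=ctrl.camera_model(n);print(n,c)
E
```

```text
0.0 [ 0.2884 -0.6099  0.2912] [[-0.904  -0.4274 -0.0009]
 [-0.4274  0.904   0.0015]
 [ 0.0002  0.0017 -1.    ]] [-0.327   0.0409 -0.3525] 0.08783357485195528
scene {'camera_matrix': array([[399.6561,   0.    , 280.8498],
       [  0.    , 399.6561, 208.1937],
       [  0.    ,   0.    ,   1.    ]]), 'dist': array([0.0188, 0.    , 0.    , 0.    , 0.    ]), 'world_to_cam': array([[ 0.6747,  0.7379, -0.0164, -0.4164],
       [-0.4266,  0.408 ,  0.8072,  0.1769],
       [ 0.6023, -0.5376,  0.5901, -1.2459],
       [ 0.    ,  0.    ,  0.    ,  1.    ]])}
top {'camera_matrix': array([[495.8179,   0.    , 281.8302],
       [  0.    , 495.8179, 211.7664],
       [  0.    ,   0.    ,   1.    ]]), 'dist': array([-0.051,  0.   ,  0.   ,  0.   ,  0.   ]), 'world_to_cam': array([[ 0.0139, -0.9999,  0.0073, -0.0093],
       [ 0.9938,  0.0146,  0.1105, -0.5689],
       [-0.1106,  0.0057,  0.9938, -1.0564],
       [ 0.    ,  0.    ,  0.    ,  1.    ]])}
```

View pics/scene0.png

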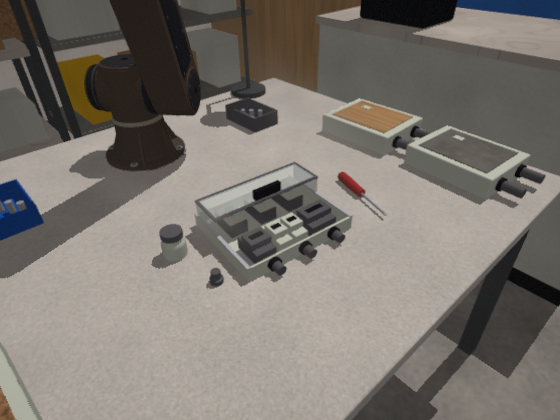

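View pics/top0.png

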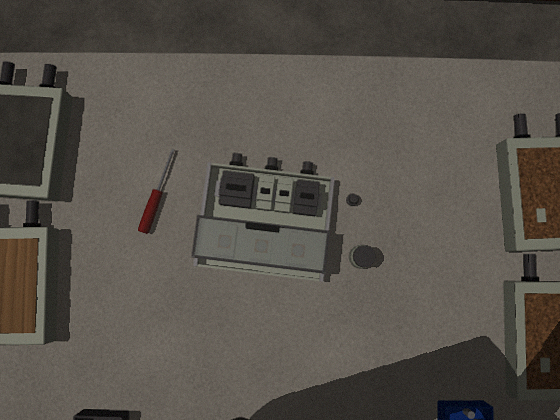

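The scene view shows the guard over the row, with the handle bar near (267,189). In the top view the handle is near (262,227), with three faint bolts under the guard at about (224,241), (261,246) and (298,251). The driver is to the left at (155,195). The jar (366,257) and gland (353,200) are to the right.

```bash
cat > h.py <<'E'
import cv2,numpy as np
from station import ctrl
np.set_printoptions(precision=4,suppress=True)
def ray(n,uv):
    c=ctrl.camera_model(n);W=c['world_to_cam']
    p=cv2.undistortPoints(np.array([[uv]],float),c['camera_matrix'],c['dist'])[0,0]
    return -W[:3,:3].T@W[:3,3], W[:3,:3].T@np.array([p[0],-p[1],-1.])
def onz(n,uv,z):
    o,d=ray(n,uv);return o+d*(z-o[2])/d[2]
def tri(a,b):
    (o1,d1),(o2,d2)=ray('scene',a),ray('top',b)
    s=np.linalg.lstsq(np.c_[d1,-d2],o2-o1,rcond=None)[0]
    p,q=o1+s[0]*d1,o2+s[1]*d2
    return (p+q)/2,np.linalg.norm(p-q)
def proj(n,P):
    c=ctrl.camera_model(n);W=c['world_to_cam'];p=W[:3,:3]@P+W[:3,3]
    q=p*[1,-1,-1]
    return cv2.projectPoints(q.reshape(1,1,3),np.zeros(3),np.zeros(3),c['camera_matrix'],c['dist'])[0].ravel()
def grab(n): return np.ascontiguousarray(ctrl.snapshot(n)[:,:,::-1])
def blob(im,box,f):
    x0,y0,x1,y1=box;m=f(im[y0:y1,x0:x1].astype(int)).astype(np.uint8)
    k,l,st,ce=cv2.connectedComponentsWithStats(m);i=1+np.argmax(st[1:,4])
    ys,xs=np.nonzero(l==i);pts=np.c_[xs+x0,ys+y0].astype(np.float32)
    return ce[i]+[x0,y0],st[i,4],cv2.minAreaRect(pts)
E
python3 - <<'E'
from h import *
s=cv2.imread('pics/scene0.png');t=cv2.imread('pics/top0.png')
dark=lambda v:(lambda a:a.max(2)<35)(v)
a=blob(s,(245,175,290,205),dark);b=blob(t,(238,218,288,236),dark);print(a,b)
p,e=tri(a[0],b[0]);print('handle',p,e, onz('top',b[0],.104))
# red driver, check height/wall corners
r=cv2.resize(t[140:290,180:400],None,fx=3.6,fy=3.6,interpolation=cv2.INTER_CUBIC)
r=np.clip(r.astype(float)*1.6,0,255).astype(np.uint8);cv2.imwrite('pics/c1.png',r)
E
```

```text
(array([266.3774, 190.1094]), np.int32(265), ((266.5689392089844, 190.17242431640625), (9.656157493591309, 29.1541690826416), 68.19859313964844)) (array([262.1435, 226.7083]), np.int32(216), ((262.23944091796875, 226.7583770751953), (33.35561752319336, 6.418951034545898), 6.581944942474365))
handle [0.5302 0.0388 0.0917] 0.00148086769696117 [0.5296 0.039  0.104 ]
```

View pics/c1.png

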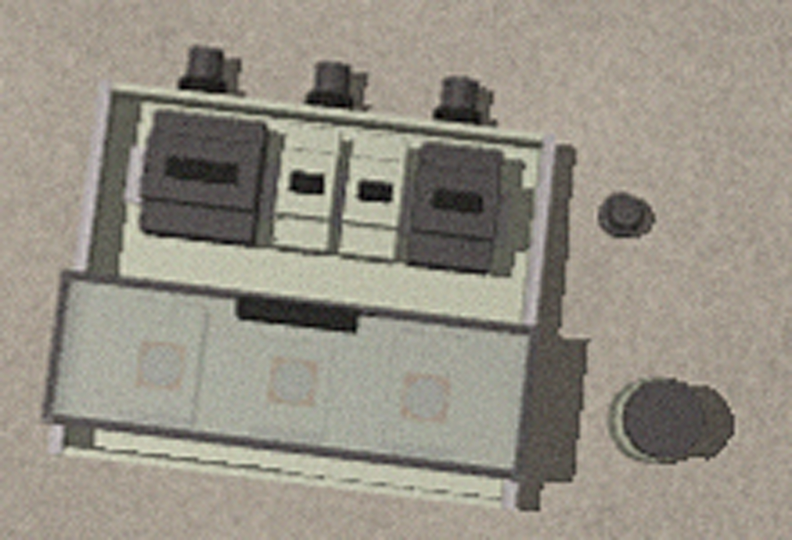

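The crop shows the guard's back corners at crop (65,272) and (532,328), and its front corners at (45,418) and (518,475). The bolt heads are at crop (161,365), (293,382) and (425,397).

```bash
python3 - <<'E'
from h import *
f=lambda x,y,z:onz('top',(180+(x+.5)/3.6-.5,140+(y+.5)/3.6-.5),z)
c=[f(65,272,.08),f(532,328,.08),f(518,475,.08),f(45,418,.08)]
for p in c:print(p)
L,R=c[0],c[1];print('len',np.linalg.norm(L-R),np.linalg.norm(c[0]-c[3]))
b=[f(161,365,.057),f(293,382,.057),f(425,397,.057)]
for p in b:print('bolt',p)
d1=L-R;d2=b[0]-b[2];d3=c[3]-c[2]
for d in(d1,d2,d3):print('yaw of y axis',np.degrees(np.arctan2(-d[0],d[1])))
print('spacing',np.linalg.norm(d2)/2)
# front outer wall corners z=.035
w=[f(107,86,.035),f(553,136,.035),f(52,452,.035),f(508,509,.035)]
for p in w:print('wall',p)
d=w[0]-w[1];print(np.degrees(np.arctan2(-d[0],d[1])));d=w[2]-w[3];print(np.degrees(np.arctan2(-d[0],d[1])))
yaw=np.arctan2(-d2[0],d2[1])
E
```

```text
[0.5537 0.1752 0.08  ]
[ 0.5251 -0.0967  0.08  ]
[ 0.4402 -0.089   0.08  ]
[0.4689 0.1841 0.08  ]
len 0.2734426355990025 0.08529306243126808
bolt [0.5017 0.1204 0.057 ]
bolt [0.4928 0.0422 0.057 ]
bolt [ 0.485  -0.0359  0.057 ]
yaw of y axis -6.022733541515821
yaw of y axis -6.072047081012664
yaw of y axis -6.011085513836014
spacing 0.07859342395947198
wall [0.6736 0.1607 0.035 ]
wall [ 0.6465 -0.1136  0.035 ]
wall [0.4495 0.187  0.035 ]
wall [ 0.4194 -0.0872  0.035 ]
-5.631910455301901
-6.253724485086012
```

```bash
R='[0,[-0.474,0.496,0.071],31.3]'; python3 -m creep '[[0,[-0.474,0.496,0.071],31.3],[0,[-0.474,0.496,0.071],31.3],[0,[-0.474,0.496,0.071],31.3],[0,[-0.474,0.496,0.071],31.3],[0,[-0.474,0.496,0.071],31.3],[0,[-0.474,0.496,0.071],31.3],[0,[-0.474,0.496,0.071],31.3],[0,[-0.474,0.496,0.071],31.3],[0,[-0.474,0.496,0.071],31.3],[0,[-0.474,0.496,0.071],31.3],[0,[-0.474,0.496,0.071],31.3],[0,[-0.474,0.496,0.071],31.3],[0,[-0.474,0.496,0.071],31.3],[0,[-0.474,0.496,0.071],31.3],[0,[-0.474,0.496,0.071],31.3],[0,[-0.474,0.496,0.071],31.3],[0,[-0.474,0.496,0.071],31.3],[0,[-0.474,0.496,0.071],31.3],[0,[-0.474,0.496,0.071],31.3],[0,[-0.474,0.496,0.071],31.3]]'
```

```text
time_s: 1.77
tool_pos: [0.5046, 0.0408, 0.2208]
ee_rot: [[-0.995, 0.104, -0.001], [0.104, 0.995, -0.0], [0.001, -0.0, -1.0]]
force: [0.9, -0.5, 0.7]
gripper_width: 0.0007
grasp_force: 0.0
```

```bash
python3 -m creep '[[0,[0,0,0.035],0],[0,[0,0,0.06],0],[0,[0,0,0.068],0],[0,[0,0,0.068],0],[0,[0,0,0.068],0]]'; python3 - <<'E'
from h import *
cv2.imwrite('pics/s1.png',cv2.resize(grab('scene')[140:290,170:370],None,fx=4,fy=4))
E
```

```text
time_s: 2.18
tool_pos: [0.5052, 0.0401, 0.1538]
ee_rot: [[-0.994, 0.105, -0.0], [0.105, 0.994, -0.001], [-0.0, -0.001, -1.0]]
force: [-0.1, 0.4, 0.3]
gripper_width: 0.0001
grasp_force: 0.0
```

View pics/s1.png

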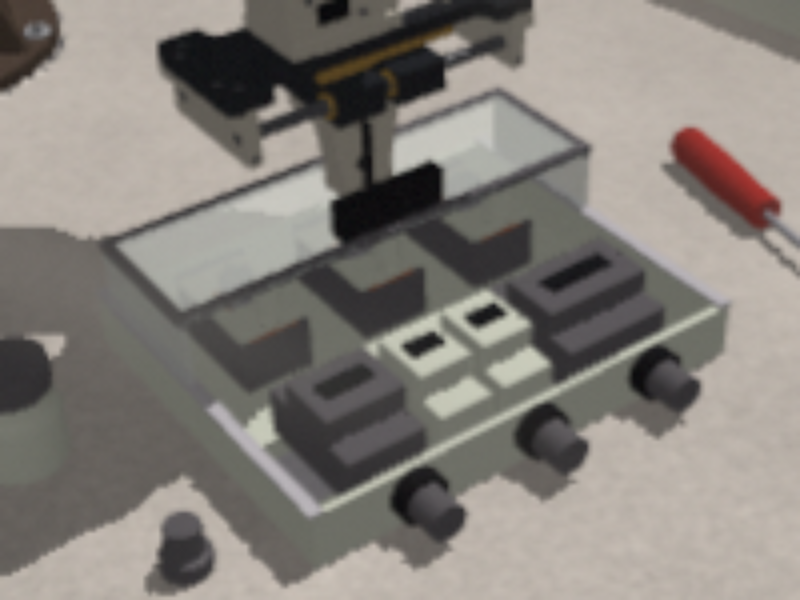

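The closed fingers (crop 360,160) stand just in front of the handle (crop 388,200) and clear of the guard top, so I'll push.

```bash
python3 -m creep '[[0,[-0.006,0,0],0],[0,[-0.012,0,0],0],[0,[-0.018,0,0],0],[0,[-0.024,0,0],0],[0,[-0.03,0,0],0],[0,[-0.037,0,0],0],[0,[-0.044,0,0],0],[0,[-0.051,0,0],0],[0,[-0.058,0,0],0],[0,[-0.065,0,0],0],[0,[-0.072,0,0],0],[0,[-0.079,0,0],0],[0,[-0.086,0,0],0],[0,[-0.091,0,0],0],[0,[-0.096,0,0],0],[0,[-0.1,0,0],0],[0,[-0.103,0,0],0],[0,[-0.106,0,0],0],[0,[-0.106,0,0],0]]'
```

```text
time_s: 3.82
tool_pos: [0.611, 0.0298, 0.1531]
ee_rot: [[-0.995, 0.104, 0.0], [0.104, 0.995, 0.0], [-0.0, 0.0, -1.0]]
force: [-0.6, 0.4, -0.3]
gripper_width: 0.0004
grasp_force: 0.0
```

```bash
python3 -m creep '[[0,[-0.002,0,0],0],[0,[-0.004,0,0],0],[0,[-0.005,0,0],0],[0,[-0.005,0,0],0],[0,[-0.005,0,0],0]]'
```

```text
time_s: 4.23
tool_pos: [0.6155, 0.0293, 0.1532]
ee_rot: [[-0.995, 0.104, 0.0], [0.104, 0.995, 0.0], [-0.0, 0.0, -1.0]]
force: [-0.8, -0.7, -0.4]
gripper_width: 0.0002
grasp_force: 0.3
```

```bash
python3 -m creep '[[0,[-0.0015,0,0],0],[0,[-0.003,0,0],0]]';python3 -m creep '[[0,[-0.0015,0,0],0],[0,[-0.003,0,0],0]]'; python3 - <<'E'
from h import *
s,t=grab('scene'),grab('top');cv2.imwrite('pics/s2.png',s);cv2.imwrite('pics/t2.png',t)
cv2.imwrite('pics/s2c.png',cv2.resize(s[140:290,170:370],None,fx=4,fy=4))
E
```

```text
time_s: 4.4
tool_pos: [0.616, 0.0292, 0.153]
ee_rot: [[-0.994, 0.105, -0.005], [0.105, 0.995, -0.0], [0.005, -0.001, -1.0]]
force: [-16.8, 5.5, 12.0]
gripper_width: 0.0002
grasp_force: 8.6
time_s: 4.57
tool_pos: [0.6163, 0.0289, 0.1528]
ee_rot: [[-0.994, 0.105, -0.01], [0.105, 0.994, -0.0], [0.01, -0.001, -1.0]]
force: [-27.7, 10.7, 19.4]
gripper_width: 0.0004
grasp_force: 14.3
```

View pics/s2c.png

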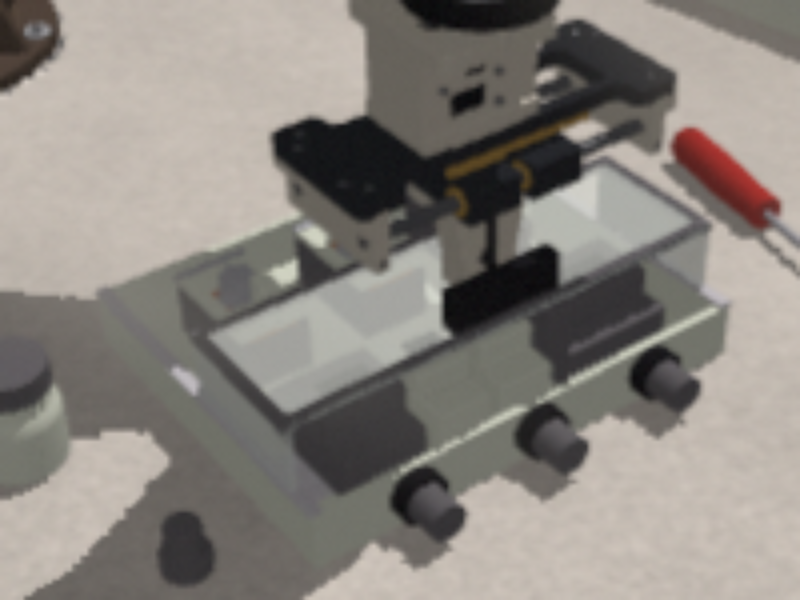

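```bash
python3 -m creep '[[0,[0.006,0,0],0],[0,[0.012,0,0],0],[0,[0.014,0,-0.03],0],[0,[0.014,0,-0.06],0],[0,[0.17,-0.3,-0.1],0],[0,[0.17,-0.3,-0.1],0],[0,[0.17,-0.3,-0.1],0],[0,[0.17,-0.3,-0.1],0],[0,[0.17,-0.3,-0.1],0],[0,[0.17,-0.3,-0.1],0],[0,[0.17,-0.3,-0.1],0],[0,[0.17,-0.3,-0.1],0],[0,[0.17,-0.3,-0.1],0],[0,[0.17,-0.3,-0.1],0],[0,[0.17,-0.3,-0.1],0]]'; python3 - <<'E'
from h import *
s,t=grab('scene'),grab('top');cv2.imwrite('pics/s3.png',s);cv2.imwrite('pics/t3.png',t)
a=cv2.resize(t[155:290,185:345],None,fx=4.9,fy=4.4,interpolation=cv2.INTER_CUBIC)
a=np.clip(a*1.6,0,255).astype(np.uint8);cv2.imwrite('pics/t3c.png',a)
a=cv2.resize(s[160:270,190:360],None,fx=4.5,fy=4.5,interpolation=cv2.INTER_CUBIC);cv2.imwrite('pics/s3c.png',a)
E
```

```text
time_s: 5.92
tool_pos: [0.421, -0.2526, 0.2535]
ee_rot: [[-0.994, 0.106, 0.002], [0.106, 0.994, -0.0], [-0.002, -0.0, -1.0]]
force: [-0.0, 0.8, -0.0]
gripper_width: 0.0001
grasp_force: 0.0
```

View pics/t3c.png

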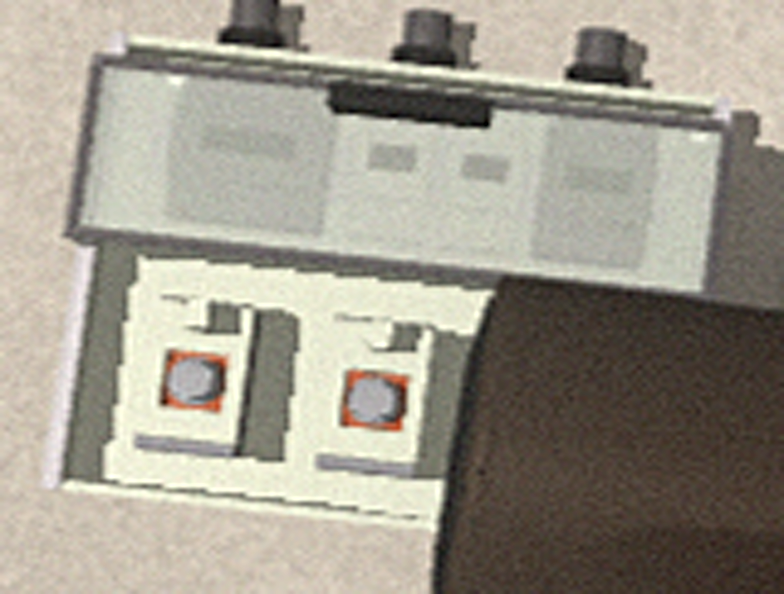

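View pics/s3c.png

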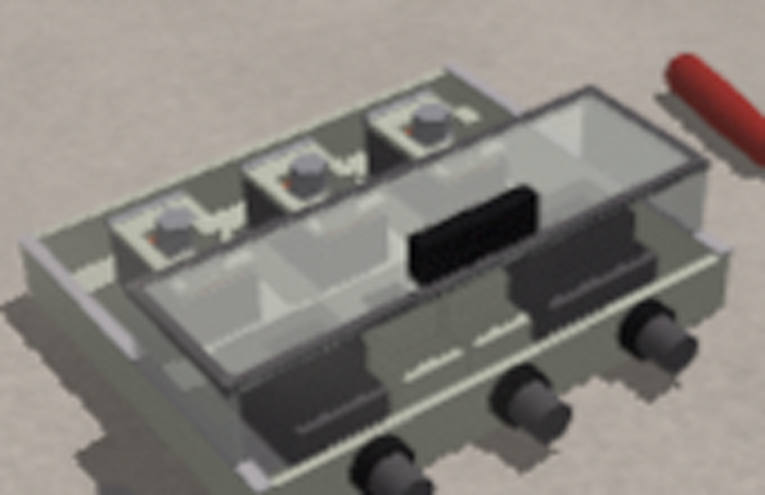

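The guard is fully back and the caps are clear of it. In the top crop two heads show at (194,379) and (374,399), with the third hidden by the forearm. The scene crop shows all three heads, at (432,118), (309,168) and (178,222).

```bash
python3 - <<'E'
from h import *
T=lambda x,y:(185+(x+.5)/4.9-.5,155+(y+.5)/4.4-.5)
S=lambda x,y:(190+(x+.5)/4.5-.5,160+(y+.5)/4.5-.5)
for s,t in(((432,118),(192,379)),((309,168),(374,399))):
    print(tri(S(*s),T(*t)),onz('top',T(*t),.057))
print('R',onz('scene',S(178,222),.057))
for p in((190,312),(366,330)):print('tabtop approx',onz('top',T(*p),.065))
for s in((432,118),(309,168)):print(onz('scene',S(*s),.057))
E
```

```text
(array([0.5024, 0.1221, 0.0525]), np.float64(0.0001968902689682256)) [0.5022 0.1217 0.057 ]
(array([0.4938, 0.0424, 0.0532]), np.float64(0.0003912459986831493)) [0.4937 0.0424 0.057 ]
R [ 0.4893 -0.0388  0.057 ]
tabtop approx [0.5341 0.1225 0.065 ]
tabtop approx [0.5265 0.0462 0.065 ]
[0.5074 0.1173 0.057 ]
[0.498  0.0389 0.057 ]
```

```bash
python3 -m creep '[[0,[-0.042,0.22,0.03],0],[0,[-0.042,0.22,0.03],0],[0,[-0.042,0.22,0.03],0],[0,[-0.042,0.22,0.03],0],[0,[-0.042,0.22,0.03],0],[0,[-0.042,0.22,0.03],0],[0,[-0.042,0.22,0.06],0],[0,[-0.042,0.22,0.09],0],[0,[-0.042,0.22,0.115],0],[0,[-0.042,0.22,0.12],0],[0,[-0.042,0.22,0.12],0],[0,[-0.042,0.22,0.12],0]]'
```

```text
time_s: 7.02
tool_pos: [0.4865, -0.0369, 0.1338]
ee_rot: [[-0.995, 0.103, 0.0], [0.103, 0.995, -0.0], [-0.0, -0.0, -1.0]]
force: [1.5, -0.7, -0.3]
gripper_width: 0.0005
grasp_force: 0.0
```

```bash
python3 -m creep '[[0,[0,0,0.003],0],[0,[0,0,0.006],0],[0,[0,0,0.008],0],[0,[0,0,0.009],0],[0,[0,0,0.009],0]]'; python3 -m creep '[[0,[0,0,0.001],0],[0,[0,0,0.0015],0],[0,[0,0,0.002],0],[0,[0,0,0.002],0]]';python3 -m creep '[[0,[0,0,0.0005],0],[0,[0,0,0.001],0],[0,[0,0,0.0015],0],[0,[0,0,0.0015],0]]' | grep -E 'pos|force'
```

```text
time_s: 7.43
tool_pos: [0.4857, -0.0377, 0.1244]
ee_rot: [[-0.995, 0.105, 0.0], [0.105, 0.995, 0.0], [-0.0, 0.0, -1.0]]
force: [-0.2, -0.0, 0.8]
gripper_width: 0.0007
grasp_force: 0.0
time_s: 7.77
tool_pos: [0.4858, -0.0376, 0.1229]
ee_rot: [[-0.995, 0.104, 0.0], [0.104, 0.995, -0.0], [-0.0, -0.0, -1.0]]
force: [-2.8, 1.3, 8.4]
gripper_width: 0.0004
grasp_force: 4.3
tool_pos: [0.4859, -0.0376, 0.1228]
force: [-9.2, 2.4, 25.7]
grasp_force: 13.1
```

```bash
python3 -m creep '[[0,[0,0,-0.015],0],[0,[0,0,-0.03],0],[0,[0,0.04,-0.03],0],[0,[0,0.08,-0.03],0],[0,[0,0.08,-0.03],0],[0,[0,0.08,-0.02],0],[0,[0,0.08,-0.01],0],[0,[0,0.08,-0.005],0],[0,[0,0.08,-0.003],0],[0,[0,0.08,-0.003],0]]'; python3 -m creep '[[0,[0,0,0.001],0],[0,[0,0,0.002],0],[0,[0,0,0.003],0],[0,[0,0,0.003],0]]'| grep -E 'pos|force'
```

```text
time_s: 8.93
tool_pos: [0.4939, 0.0418, 0.1233]
ee_rot: [[-0.995, 0.104, -0.001], [0.104, 0.995, -0.001], [0.001, -0.001, -1.0]]
force: [-0.1, 0.2, 0.4]
gripper_width: 0.0003
grasp_force: 0.0
tool_pos: [0.4943, 0.042, 0.1209]
force: [-0.3, -0.7, 1.4]
grasp_force: 0.4
```

```bash
python3 -m creep '[[0,[0,0,0.001],0],[0,[0,0,0.002],0],[0,[0,0,0.003],0],[0,[0,0,0.003],0]]'| grep -E 'pos|force';python3 -m creep '[[0,[0,0,0.001],0],[0,[0,0,0.002],0],[0,[0,0,0.0025],0],[0,[0,0,0.0025],0]]'| grep -E 'pos|force'
```

```text
tool_pos: [0.4943, 0.042, 0.1176]
force: [1.0, -0.6, 2.1]
grasp_force: 0.6
tool_pos: [0.4943, 0.0421, 0.1158]
force: [-1.8, -0.6, 10.2]
grasp_force: 5.0
```

The right bolt held at 25 N. The middle one sank 7 mm at about 2–3 N and then met a hard stop, so the middle bolt is loose. I'll back off towards the base and look at its tab.

```bash
python3 -m creep '[[0,[0,0,-0.02],0],[0,[0,0,-0.05],0],[0.04,[0.04,0,-0.06],0],[0.04,[0.075,0,-0.07],0],[0.04,[0.075,0,-0.07],0],[0.04,[0.075,0,-0.07],0]]'; python3 - <<'E'
from h import *
s,t=grab('scene'),grab('top');cv2.imwrite('pics/s4.png',s);cv2.imwrite('pics/t4.png',t)
a=cv2.resize(t[205:265,215:310],None,fx=8,fy=8,interpolation=cv2.INTER_CUBIC)
b=cv2.resize(s[170:220,210:305],None,fx=8,fy=8,interpolation=cv2.INTER_CUBIC)
a=np.clip(a*1.3,0,255).astype(np.uint8);a=np.vstack([a,b[:118]]) if 0 else a
cv2.imwrite('pics/t4c.png',a);cv2.imwrite('pics/s4c.png',b)
E
```

```text
time_s: 10.43
tool_pos: [0.4181, 0.05, 0.1859]
ee_rot: [[-0.995, 0.103, 0.001], [0.103, 0.995, 0.002], [-0.001, 0.002, -1.0]]
force: [0.5, -0.0, -0.4]
gripper_width: 0.0217
grasp_force: 0.0
```

View pics/t4c.png

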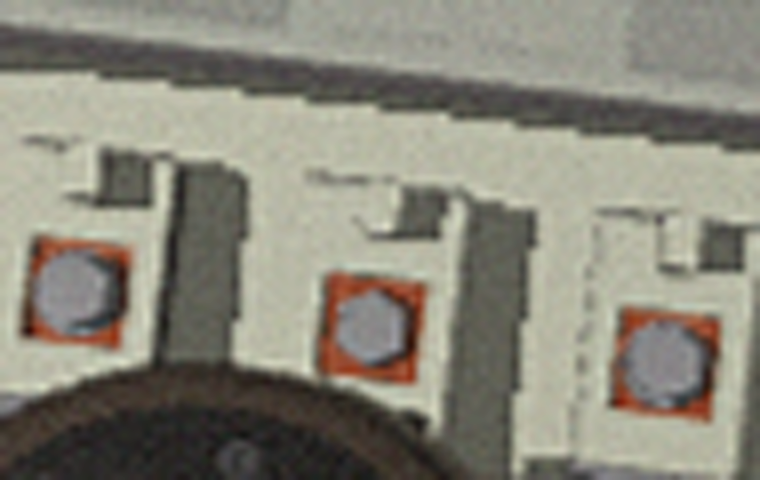

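The top crop shows the loose head at (372,328), smaller and sunk. The middle tab spans about x 360–398 and y 185–236, so its centre is near (380,209). Its dark shadow lies to the right.

```bash
python3 - <<'E'
from h import *
T=lambda x,y:(215+(x+.5)/8-.5,205+(y+.5)/8-.5)
for z in(.058,.071):print(onz('top',T(380,209),z),'R',onz('top',T(681,241),z))
print('sunk head',onz('top',T(372,328),.050))
# where the tab should be by bolt+31mm, and its expected scene pixel; measure tab in scene by bright blob on dark bg
s=cv2.imread('pics/s4.png')
P=np.array([.5251,.0388,.071]);uv=proj('scene',P);print(uv)
x,y=np.round(uv).astype(int);print(s[y-10:y+11,x-10:x+11].max(2))
E
```

```text
[0.5248 0.0405 0.058 ] R [ 0.5174 -0.0397  0.058 ]
[0.5239 0.0401 0.071 ] R [ 0.5166 -0.0392  0.071 ]
sunk head [0.4935 0.0424 0.05  ]
[265.5865 196.76  ]
[[181 182 185 183 176 150 127 112 105 106 104 106 105 106  92  85 136 173
  190 193 195]
 [182 179 176 151 118 105 105 106 106 107 106 107 106 105  97  78  89 125
  164 188 195]
 [152 138 120 106 107 106 106 106 105 107 105 106 107 106  97  67  63  85
  109 156 183]
 [103 113 124 117 108 108 108 107 106 106 107 107 106 106  97  68  48  54
   73  90 136]
 [112 139 154 152 128 108 107 106 106 105 106 107 107 106  97  68  46  48
   48  62  87]
 [152 164 166 185 167 133 111 106 107 106 106 106 107 107  96  66  48  47
   50  47  62]
 [177 189 195 194 194 176 139 113 105 106 106 106 105 130 123  78  49  48
   50  48  47]
 [194 194 194 194 194 193 176 145 121 121 113 130 141 178 176 109  47  49
   48  48  48]
 [193 187 185 178 178 186 186 182 163 160 135 171 194 194 193 124  47  47
   48  47  48]
 [182 164 156 138 136 152 152 177 193 194 168 180 194 195 194 126  48  48
   48  47  47]
 [154 152 152 152 153 141 121 149 177 191 194 198 184 1
[... 224 characters left out ...]
9 134 129 116  99 101 103 105 105 106 104 147 132  96  85  91
   99 124 124]
 [ 87  96  90  83  86  89  99 102 102 103 102 100  97  90  85  90  99 118
  145 156 154]
 [ 81  80  84  85  83 100 118 107  98  96  95  88  94  95 101 114 148 165
  167 164 159]
 [ 96  83  97 103 121 137 131 107  90  84  95 102 123 127 148 165 178 192
  189 176 170]
 [147 130 135 139 160 144 105  85  89 101 123 146 156 167 178 192 197 195
  191 182 172]
 [185 173 145 129 103  97  96  99 113 143 158 162 165 182 194 194 191 183
  175 172 171]
 [144 106  86  94  99 121 123 143 157 161 168 171 171 181 188 183 172 168
  169 170 170]
 [ 86  89 101 121 137 150 157 163 167 170 172 171 172 177 172 169 167 163
  162 162 168]]
```

```bash
python3 - <<'E'
from h import *
t=(215+380.5/8-.5,205+209.5/8-.5)
for uv in((268.5,195),(268,196.5)):print(tri(uv,t))
E
```

```text
(array([0.5257, 0.0427, 0.0738]), np.float64(0.006762096637523635))
(array([0.5255, 0.0422, 0.0699]), np.float64(0.005200188169525565))
```

```bash
python3 -m creep '[[0.04,[-0.04,0.001,0],0],[0.04,[-0.08,0.001,0],0],[0.04,[-0.107,0.001,0],0],[0.04,[-0.107,0.001,0],0],[0.04,[-0.107,0.001,0.02],0],[0.04,[-0.107,0.001,0.04],0],[0.04,[-0.107,0.001,0.06],0],[0.04,[-0.107,0.001,0.069],0],[0.04,[-0.107,0.001,0.07],0],[0.04,[-0.107,0.001,0.07],0]]'
```

```text
time_s: 11.37
tool_pos: [0.526, 0.0394, 0.1144]
ee_rot: [[-0.995, 0.104, -0.002], [0.104, 0.995, -0.001], [0.002, -0.001, -1.0]]
force: [0.5, 0.3, -0.3]
gripper_width: 0.0399
grasp_force: 0.0
```

```bash
python3 -m creep '[[0.02,[0,0,-0.0015],0],[0.014,[0,0,-0.0015],0],[0.012,[0,0,-0.0015],0],[0.011,[0,0,-0.0015],0],[0.01,[0,0,-0.0015],0],[0.01,[0,0,-0.0015],0],[0.008,[0,0,-0.0015],0],[0.004,[0,0,-0.0015],0],[0,[0,0,-0.0015],0],[0,[0,0,-0.0015],0],[0,[0,0,-0.0015],0],[0,[0,0,-0.0015],0]]'
```

```text
time_s: 12.37
tool_pos: [0.5263, 0.0401, 0.117]
ee_rot: [[-0.995, 0.104, 0.001], [0.104, 0.995, 0.001], [-0.001, 0.001, -1.0]]
force: [-2.4, 4.9, 4.9]
gripper_width: 0.0097
grasp_force: 30.0
```

```bash
python3 -m creep '[[0,[0.0007,0.0005,-0.0028],0],[0,[0.0018,0.0005,-0.0055],0],[0,[0.003,0.0005,-0.008],0],[0,[0.0042,0.0005,-0.0107],0],[0,[0.0055,0.0005,-0.0132],0],[0,[0.0069,0.0005,-0.0157],0],[0,[0.0085,0.0005,-0.0182],0],[0,[0.0101,0.0005,-0.0205],0],[0,[0.0119,0.0005,-0.0228],0],[0,[0.0137,0.0005,-0.0249],0],[0,[0.0157,0.0005,-0.027],0],[0,[0.0177,0.0005,-0.0291],0],[0,[0.0177,0.0005,-0.0291],0]]'
```

```text
time_s: 13.45
tool_pos: [0.5082, 0.0421, 0.1462]
ee_rot: [[-0.995, 0.104, 0.0], [0.104, 0.995, 0.0], [-0.0, 0.0, -1.0]]
force: [1.3, 4.6, -3.5]
gripper_width: 0.0098
grasp_force: 30.0
```

```bash
python3 -m creep '[[0,[0.0021,0.0005,-0.0019],0],[0,[0.0043,0.0005,-0.0037],0],[0,[0.0066,0.0005,-0.0055],0],[0,[0.0089,0.0005,-0.0071],0],[0,[0.0114,0.0005,-0.0087],0],[0,[0.0139,0.0005,-0.0101],0],[0,[0.0164,0.0005,-0.0114],0],[0,[0.019,0.0005,-0.0126],0],[0,[0.0216,0.0005,-0.0137],0],[0,[0.0243,0.0005,-0.0147],0],[0,[0.0271,0.0005,-0.0156],0],[0,[0.0299,0.0005,-0.0163],0],[0,[0.0299,0.0005,-0.0163],0],[0,[0.0299,0.0005,-0.0163],0]]'; python3 - <<'E'
from h import *
s,t=grab('scene'),grab('top');cv2.imwrite('pics/s5.png',s);cv2.imwrite('pics/t5.png',t)
cv2.imwrite('pics/s5c.png',cv2.resize(s[140:275,180:360],None,fx=4.4,fy=4.4,interpolation=cv2.INTER_CUBIC))
E
```

```text
time_s: 14.62
tool_pos: [0.4787, 0.0455, 0.1624]
ee_rot: [[-0.995, 0.104, 0.0], [0.104, 0.995, -0.0], [-0.0, -0.0, -1.0]]
force: [2.6, -3.6, 2.8]
gripper_width: 0.0099
grasp_force: 30.0
```

View pics/s5c.png

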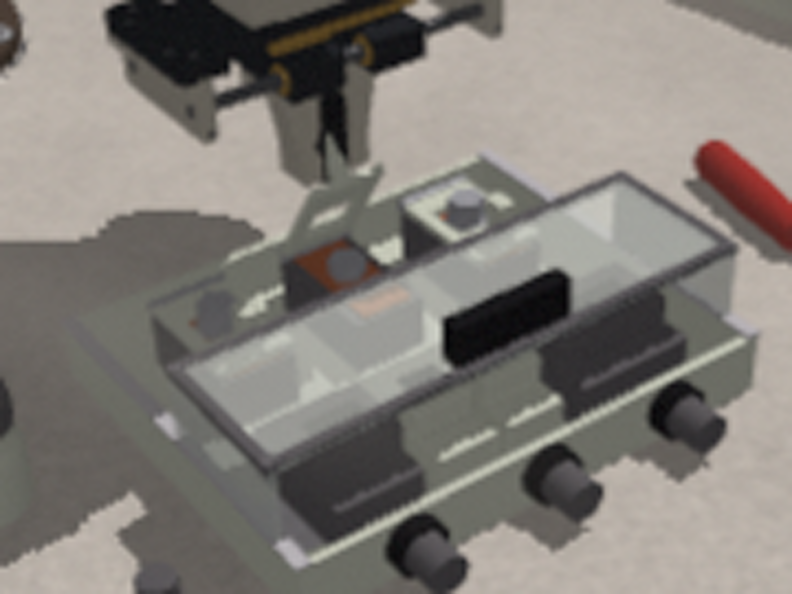

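The middle cap (crop 335,205) stands steeply open in the grip, and the sunk bolt (347,265) is exposed. The other two caps, at (460,210) and (215,315), are shut. The guard is back, and the screwdriver, the only bystander fully in this crop, looks undisturbed.

```bash
python3 -c "
from station import ctrl
s=ctrl.sense();print(s['time_s'],s['gripper_width'],s['grasp_force']);print(ctrl.job_done())"
```

```text
14.7167 0.00978926056932456 30.000398755073547
the job is handed in; nothing more can be done
None
```

I slid the guard fully back, found the middle bolt loose (it sank 7 mm and stayed down), and handed the job in at 14.7 s holding its cap open at about 60 degrees, with the other two caps shut and the left bolt not pushed, since the loose one was already found.

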